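Free a centrifuge rotor seized on its drive

TASK

The rotor of the small centrifuge has seized on its drive: open the lid, work the rotor off, stand it upright in the round steel tray, let go of it, and then shut the lid fully. A straight pull will not free it and only lifts the drive until its rubber mounts tear; it comes off bit by bit when it is twisted to and fro under a gentle pull. Set the rotor down without dropping it, and leave the other things on the bench where they stand.

Things in the scene. Friction and masses are not known exactly. Their poses are not given: they have to be found in the camera images.
- centrifuge: small white bench centrifuge, 255 mm deep (x), 210 mm wide (y), fixed; its origin is under it, vertically below the drive; its own -x points to its front (the sloping control panel), z up. The flat deck is 115 mm above the worktop, with a round bowl 152 mm wide sunk into it round the drive axis (own x = y = 0). The shut lid stands 37 mm above the deck.
- lid (a joint): lid angle in rad: 0 shut on the deck, grows as it opens upward and back, stop at 1.6; it may be ajar at the start. The hinge is stiff (0.5 N m of friction): the lid stays where it is left. 190 x 190 mm white frame 34 mm high with a clear window.
- lid_hinge (a point): middle of the lid's hinge line, which runs along the centrifuge's y axis at its rear, 118 mm above the worktop, 100 mm behind the drive axis
- lid_handle (a point): centre of the lid's grip: a grey round bar 20 mm thick, 36 mm long, parallel to the hinge line, 25 mm in front of the lid's edge; 215 mm from the hinge line, 12 mm above the lid's underside. Its flat ends (facing the centrifuge's +y and -y) are free: fingers pinching them from above can stay upright while the lid swings, the bar pivoting between them. Nothing is within 30 mm below its centre.
- rotor: aluminium rotor, 116 mm across, twelve dark tube holes on its sloping shoulder; 0.4 to 0.63 kg. Origin: centre of its flat underside, z up. Body 42 mm high; on it a black grip block 44 mm long (rotor's x), 26 mm wide (rotor's y: two flat sides to pinch), its top 76 mm above the underside. It sits on the drive, underside 60 mm above the worktop; the grip stands 21 mm above the deck.
- rotor_grip (a point): on the rotor's axis in the grip block, 62 mm above the rotor's underside: the height to pinch it at (or up to 8 mm higher). The flat top of the rotor's body is 18 mm below this point; fingertips must stay above it.
- drive (a joint): how far the drive with its socket is pulled up on its rubber mounts, in m: 0 at rest with the rotor on it, about 0.001 with the rotor off; it rises 1 mm for each 4.5 N of pull on the rotor (18 N: 4 mm); over 8 mm (36 N) tears the mounts. It follows a twist by 0.03 rad at most.
- socket_top (a point): centre of the drive socket's top rim, 88 mm above the worktop at rest. The rotor's stub, 21 mm thick, is held in it by dry friction: a straight pull needs 50 to 70 N, a twist 0.5 to 0.75 N m. Twisted either way under a pull of 10 to 20 N, it climbs about 1.5 to 4 mm in a quarter radian; it stays where twisting stops. It is free after 20 mm, out of the socket after 28 mm.
- tray: round steel tray with a dark rubber mat, 170 mm across, rim 12 mm high, fixed; its origin is the centre under it. The mat's top is 5 mm above the worktop, and there is room for the rotor to stand up to 20 mm off-centre
- tip_box: box of pipette tips with a clear lid, 97 x 124 x 67 mm, beside the centrifuge: a bystander; origin the centre under it
- label_tape: roll of yellow tape lying flat, 66 mm across, 19 mm high, behind the tray: a bystander; origin the centre under it
- flask: conical glass flask, 68 mm across, 113 mm high, behind the tray: a bystander; origin the centre under it
- petri_dish: clear flat dish with its cover, 61 mm across, 15 mm high, to the right of the tray: a bystander; origin the centre under it

How it is judged (in metres and radians):
On the way, in this order (a step that is already met when the one before it is completed fails the run):
1. the lid is open, by more than 60 degrees (value of joint lid above 1.05 rad), for 0.2 s.
2. the rotor is off the drive, lifted clear of the socket (z of rotor in the frame of socket_top above 0.004 m and value of joint lid above 1 rad), for 0.1 s.
3. the rotor stands upright in the tray and has been let go (horizontal distance between rotor and tray below 0.027 m and z of rotor in the frame of tray below 0.009 m and angle between rotor's own z axis and vertical below 0.08 rad and contact force between the fingers and rotor below 0.1 N), for 0.2 s.
At the end, for the whole second after the job is handed in: The lid is shut (within 0.04 rad); the rotor stands upright (within 5 degrees) and at rest on the tray's mat inside its rim, its axis within 27 mm of the tray's centre; the drive is back down on its mounts (within 2 mm) (value of joint lid below 0.04 rad and horizontal distance between rotor and tray below 0.027 m and z of rotor in the frame of tray below 0.009 m and angle between rotor's own z axis and vertical below 0.08 rad and linear speed of rotor below 0.02 m/s and value of joint drive below 0.002 m); the robot touches nothing.
It fails at once if the drive is pulled up more than 8 mm on its mounts (value of joint drive above 0.008 m).
It fails at once if the rotor is dropped (falls free by about 8 mm or more) (contact force between rotor and anything else below 0.05 N and linear speed of rotor above 0.4 m/s).
It fails at once if a bystander is shifted by more than 25 mm (distance of any of tip_box, label_tape, flask, petri_dish from where it was at the start of the episode above 0.025 m).
It also fails if it takes over 72 s, if anything falls off the work surface, if the arm or the gripper's body presses on something with over 40 N, if the wrist force passes 120 N, or if a joint passes its speed limit or range.

ROBOT

A 6-joint arm with a two-finger parallel gripper is mounted at the origin on a cart in front of the work surface, level with it; the furniture and walls round the work are solid. World frame = base frame: x ahead of the robot, y to its left, z up, the work surface at z = 0. Lengths are in mm, angles in rad, forces in N, time in s.
With the tool pointing down it reaches from about 300 to 875 mm from the base axis. Payload 6.4 kg.
Tool frame: the origin (TCP) lies midway between the tips of the shut fingers; the grasp point (between the pads) lies 19 mm behind it (grip_point_offset is the distance from the TCP to the grasp point, in mm); z points along the fingers, x is the direction in which the jaws open and shut, and the axes are right-handed (so a half turn about z gives the same grasp; the last joint's range is limited). The gripper opens to 88 mm and grips with 3 to 60 N. Pads are 18 mm wide; open, the fingers measure 123 mm over their backs; the gripper's body (75 mm by 187 mm) begins 45 mm behind the grasp point.
Start: joints at [1.137, 0.181, 1.607, -0, 1.354, -0.206], TCP at [129.842, 560.163, 217.914] pointing down, gripper open.
Joint ranges: [-2.99, 2.99], [-0.89, 2.07], [0.3, 2.58], [-1.14, 4.28], [0, 2.63], [-3.12, 3.12]. Speed limits (rad/s): [2.57, 2.57, 3.01, 3.14, 3.14, 3.14].

INTERFACE

Orientations are given as a rotation vector (axis times angle).
In Python, from bench import * gives the robot as it stands. Calls block until the motion is done:
- reach(position, orientation): joint-space move of the TCP to a pose.
- move_linear(position, ori=None, v=150, guard=None): straight line of the TCP; ori=None keeps the orientation; v is the mean speed in mm/s. With guard (N) it stops when the force on the tool has changed by that much, and returns True; else False.
- set_joints(angles): joint-space move.
- command_gripper(opening): finger opening in mm; the grip force is fixed at half the most; returns when the fingers have stopped.
- wait(seconds).
- solve_ik(position, orientation): joint angles nearest the present ones, or None.
- state(): the state.
- grab_frame(name): name is "scene" or "side" or "wrist"; returns the picture (480x640x3 uint8, red, green, blue); there is no depth.
- calibration(name): a dict with "fx", "fy", "cx", "cy" (pixels), "R" (3x3) and "t" (3): a world point X has camera coordinates R X + t; the wrist camera has in their place "hand_eye" (4x4, takes a point from camera to tool coordinates, whose origin is the TCP and whose axes are the tool frame's). Camera axes: x right, y down, z forward; pixel columns grow to the right and rows downward; lengths in mm; the calibration is good to about 2 mm. A picture is of the moment at which its call begins: read the wrist's pose just before it. calibration takes no time and is no camera call.
A pose or a line that the arm cannot do raises MotionError and nothing moves.
- sign_off(): hands the job in, once; it reports no verdict.
The state is a dict: "clock": time; "joint_positions": joint angles; "joint_velocities": joint speeds; "joint_efforts": joint torques, N m; "ee_pos": TCP position; "tcp_rot": TCP orientation; "ft_force": force on the tool from outside, world axes, zero at the start; "ft_torque": the same for the moment, N m; "opening": finger opening in mm.
Only numpy, scipy, OpenCV 4.12 (cv2) and the standard library are available. Lean on these libraries where they do the work, as an engineer would, in place of code of your own. Each camera call takes 0.05 s, during which the arm holds its last target. There are 200 camera calls.

## Working session

There is one attempt and no reset: what is moved stays moved. The work goes in short steps, each a Python script; the robot and the scene stay as the last script left them, time stands still between calls to the robot, and variables do not carry over. Pictures are saved under pics/ and viewed, about 8 in all and at most 12, crops included, and the job is handed in when it is done.

```bash
mkdir -p pics; ls
python3 - <<'E'
from bench import *
import cv2, numpy as np
a=grab_frame("scene"); b=grab_frame("side")
cv2.imwrite("pics/scene0.png",a[...,::-1]); cv2.imwrite("pics/side0.png",b[...,::-1])
for n in("scene","side","wrist"): print(n,calibration(n))
print(state())
E
```

```text
pics
scene {'fx': 477.9758896434051, 'fy': 477.9758896434051, 'cx': 329.55686304076676, 'cy': 243.35456725751231, 'R': array([[-0.94749945,  0.3190237 , -0.02164864],
       [ 0.22998182,  0.63287666, -0.73930744],
       [-0.22215567, -0.70547219, -0.67301994]]), 't': array([ 507.83581288, -131.34095728, 1489.21799884])}
side {'fx': 531.9173315383966, 'fy': 531.9173315383966, 'cx': 322.0148899531198, 'cy': 232.15381769373982, 'R': array([[-0.60910356,  0.79306557, -0.00631305],
       [ 0.69676146,  0.53130226, -0.48191429],
       [-0.37883549, -0.2979344 , -0.87619562]]), 't': array([ 239.98129198, -401.57157283, 1478.54567789])}
wrist {'fx': 352.5391317471667, 'fy': 352.5391317471667, 'cx': 314.03546146605066, 'cy': 242.14438591232323, 'hand_eye': array([[ 9.99999147e-01,  1.32875025e-04,  1.29901734e-03,
         1.30343005e-01],
       [-5.17469043e-04,  9.53686354e-01,  3.00802378e-01,
        -7.85385049e+01],
       [-1.19888599e-03, -3.00802793e-01,  9.53685610e-01,
        -1.66441664e+02],
       [ 0.00000000e+00,  0.00000000e+00,  0.00000000e+00,
         1.00000000e+00]])}
{'clock': 0.1, 'joint_positions': array([ 1.13670421e+00,  1.81444157e-01,  1.60789718e+00, -2.81524909e-05,
        1.35377783e+00, -2.06299743e-01]), 'joint_velocities': array([-0.00128337, -0.00196005, -0.00262455,  0.00033909, -0.00110629,
       -0.00086986]), 'joint_efforts': array([ 5.81558106e-04, -4.34830391e+01, -3.42693257e+01,  7.03683193e-02,
        3.40653153e-02, -5.24922484e-05]), 'ee_pos': array([129.62616819, 559.68100482, 217.11818433]), 'tcp_rot': array([ 2.45895357e+00,  1.95414704e+00, -2.12317496e-03]), 'ft_force': array([ 0.85066638, -0.38685604, -0.45409621]), 'ft_torque': array([-0.02702846, -0.01801007,  0.05933873]), 'opening': 88.21368012797959}
```

View pics/scene0.png

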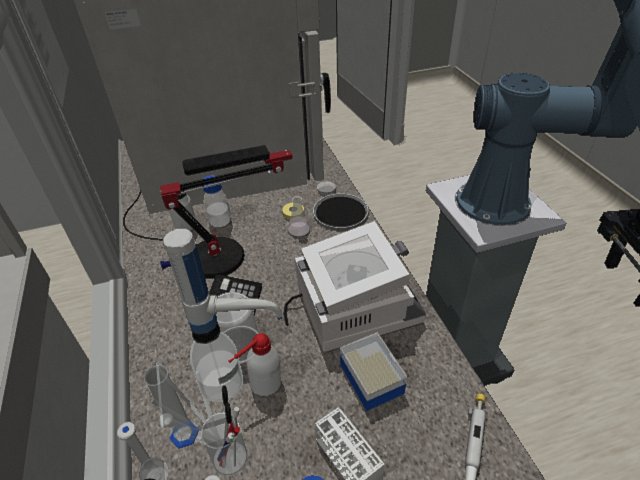

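View pics/side0.png

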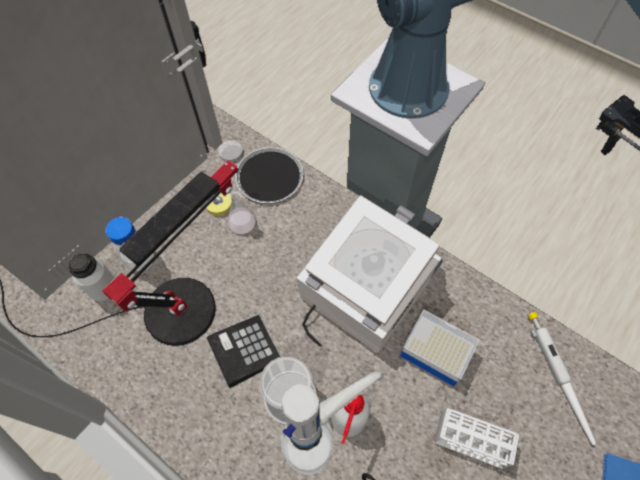

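The scene view shows the centrifuge at about (350,285) with its lid handle at (400,247), the tray at (341,211), and the lamp near the tray. In the side view the handle is at (405,214) and the tray at (270,176). I'll enlarge both crops for accurate corners.

Run:
```python
import cv2, numpy as np
a=cv2.imread("pics/scene0.png")[215:355,285:435]; b=cv2.imread("pics/side0.png")[190:350,290:450]
A=cv2.resize(a,(400*1,373),interpolation=cv2.INTER_CUBIC) 
A=cv2.resize(a,None,fx=2.66,fy=2.66,interpolation=cv2.INTER_CUBIC);B=cv2.resize(b,None,fx=2.5,fy=2.5,interpolation=cv2.INTER_CUBIC)
for I,f,x0,y0 in((A,2.66,285,215),(B,2.5,290,190)):
  for k in range(0,160,20):
    cv2.putText(I,str(x0+k),(int(k*f),8),0,.3,(0,0,255),1);cv2.putText(I,str(y0+k),(0,int(k*f)+4),0,.3,(0,0,255),1)
    cv2.line(I,(int(k*f),0),(int(k*f),I.shape[0]),(0,160,0),1);cv2.line(I,(0,int(k*f)),(I.shape[1],int(k*f)),(0,160,0),1)
h=max(A.shape[0],B.shape[0]);A=cv2.copyMakeBorder(A,0,h-A.shape[0],0,0,0);B=cv2.copyMakeBorder(B,0,h-B.shape[0],0,0,0)
cv2.imwrite("pics/crop1.png",np.hstack([A,B])[:, :800])
```

```text
(no output)
```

View pics/crop1.png

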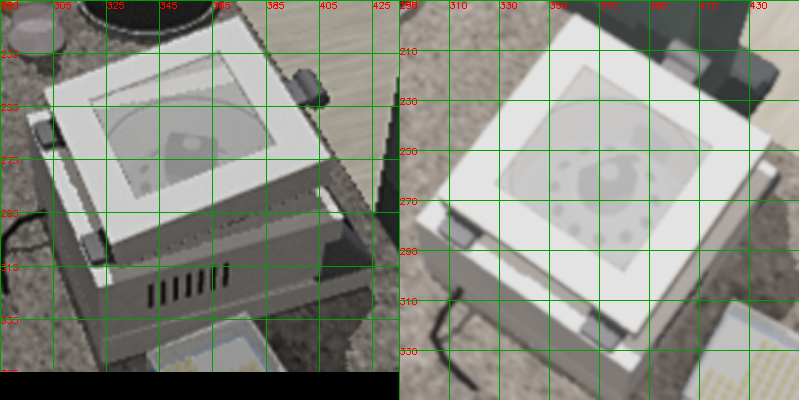

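The crop shows the lid ajar. Its top corners are at scene (375,221), (410,273), (326,307) and (303,249), and at side (360,195), (439,245), (385,324) and (306,270). The handle is at scene (402,248) and side (404,213). Next I'll triangulate these.

```bash
cat > h.py <<'E'
from bench import *
import cv2, numpy as np
from scipy.spatial.transform import Rotation as Rn
C={n:calibration(n) for n in("scene","side","wrist")}
def cam(n,st=None):
    c=C[n]
    if n!="wrist": return c["R"],c["t"]
    st=st or state(); H=c["hand_eye"]; Rt=Rn.from_rotvec(st["tcp_rot"]).as_matrix()
    Rw=Rt@H[:3,:3]; o=st["ee_pos"]+Rt@H[:3,3]; return Rw.T,-Rw.T@o
def ray(n,p,st=None):
    c=C[n]; R,t=cam(n,st); d=R.T@np.array([(p[0]-c["cx"])/c["fx"],(p[1]-c["cy"])/c["fy"],1]); return -R.T@t,d/np.linalg.norm(d)
def onz(n,p,z,st=None):
    o,d=ray(n,p,st); return o+d*(z-o[2])/d[2]
def tri(*rays):
    A=sum(np.eye(3)-np.outer(d,d) for o,d in rays); b=sum((np.eye(3)-np.outer(d,d))@o for o,d in rays)
    X=np.linalg.solve(A,b); return X,max(np.linalg.norm((np.eye(3)-np.outer(d,d))@(X-o)) for o,d in rays)
def proj(n,X,st=None):
    c=C[n]; R,t=cam(n,st); q=R@np.asarray(X)+t; return np.array([c["fx"]*q[0]/q[2]+c["cx"],c["fy"]*q[1]/q[2]+c["cy"]])
def down(yaw):  # tool pointing down, jaw axis (tool x) at yaw
    x=np.array([np.cos(yaw),np.sin(yaw),0]); z=np.array([0,0,-1.]); return Rn.from_matrix(np.c_[x,np.cross(z,x),z]).as_rotvec()
E
python3 - <<'E'
from h import *
np.set_printoptions(precision=1,suppress=True)
P={'FL':((375.2,221.4),(360,194.8)),'FH':((410.2,273.3),(438.8,245.2)),'RH':((325.6,307.1),(384.8,324)),'RL':((302.7,248.8),(306,270)),'handle':((402,248),(404,213)),'deckRH':((321.8,322),(382,338)),'tray':((341,211),(270,176)),'lampred':((288,156),(228,172)),'lampbar':((228,160),(172,214)),'lampbarR':((268,152),(212,183)),'flask':((299,230),(242,221))}
for k,(a,b) in P.items(): print(k,*tri(ray("scene",a),ray("side",b)))
print('tray z12',onz("scene",(341,211),8),onz("side",(270,176),8))
E
```

```text
FL [467.4 156.6 174.3] 0.7540047538844554
FH [469.  348.2 178.6] 1.614934934719237
RH [658.9 351.9 150. ] 0.9039794978969152
RL [657.3 165.1 148.8] 2.616858938498978
handle [438.7 249.3 157.7] 0.13012957225012434
deckRH [671.7 358.9 113.6] 0.13323370453172786
tray [ 461.5 -112.3    3.4] 0.5048812094122836
lampred [628.7 -40.7 275.1] 3.7652735610680024
lampbar [770.8 -43.1 297.3] 1.5665129990705293
lampbarR [678.3 -28.8 305. ] 2.543109866178579
flask [600.8 -86.4  -8.9] 2.6446833490135053
tray z12 [ 462.9 -107.1    8. ] [ 464.3 -109.7    8. ]
```

Run:
```python
from h import *
np.set_printoptions(precision=2,suppress=True)
st=state(); print(Rn.from_rotvec(st["tcp_rot"]).as_matrix())
for y in(np.pi/2,-np.pi/2): print(y,solve_ik([438.7,249.3,250],down(y)), solve_ik([648,252,320],down(y)))
for y in(0,.5,1,1.57,-.5,-1,-1.57): print(y,solve_ik([552,254,105],down(y)),solve_ik([462,-110,105],down(y)))
reach([436,250,250],down(np.pi/2)); st=state(); print(st["ee_pos"],st["clock"])
im=grab_frame("wrist"); cv2.imwrite("pics/w1.png",im[...,::-1])
for X in([438.7,249.3,157.7],[467.4,156.6,174.3],[469,348,176]): print(proj("wrist",X,st))
```

```text
[[ 0.23  0.97 -0.  ]
 [ 0.97 -0.23 -0.  ]
 [-0.   -0.   -1.  ]]
1.5707963267948966 [ 0.28 -0.01  1.74 -0.    1.4  -1.29] [ 0.2   0.39  1.14 -0.    1.61 -1.37]
-1.5707963267948966 [ 0.28 -0.01  1.74 -0.    1.4   1.85] [ 0.2   0.39  1.14 -0.    1.61  1.77]
0 [ 0.24  0.37  1.61 -0.    1.16  0.24] [-0.48  0.1   1.95 -0.    1.09 -0.48]
0.5 [ 0.24  0.37  1.61 -0.    1.16 -0.26] [-0.48  0.1   1.95 -0.    1.09 -0.98]
1 [ 0.24  0.37  1.61 -0.    1.16 -0.76] [-0.48  0.1   1.95 -0.    1.09 -1.48]
1.57 [ 0.24  0.37  1.61  0.    1.16 -1.33] [-0.48  0.1   1.95  0.    1.09 -2.05]
-0.5 [ 0.24  0.37  1.61 -0.    1.16  0.74] [-0.48  0.1   1.95 -0.    1.09  0.02]
-1 [ 0.24  0.37  1.61 -0.    1.16  1.24] [-0.48  0.1   1.95 -0.    1.09  0.52]
-1.57 [0.24 0.37 1.61 0.   1.16 1.81] [-0.48  0.1   1.95  0.    1.09  1.09]
[435.65 250.61 249.93] 1.7083
[311.67 242.18]
[187.74 285.33]
[443.85 288.37]
```

View pics/w1.png

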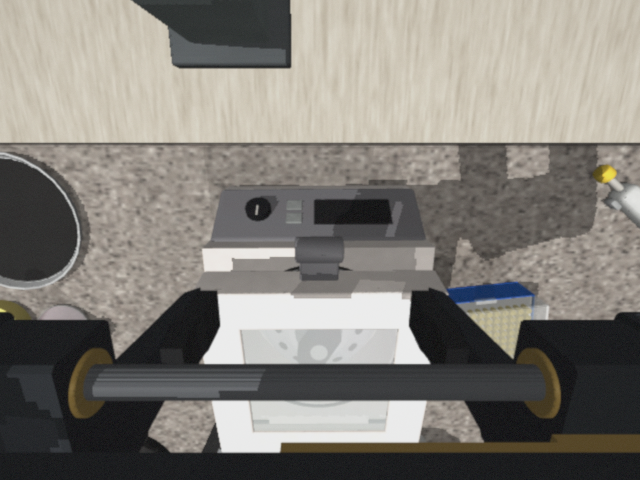

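The wrist view shows the handle bar at (320,249), about 6 mm further along +y than I triangulated. I'll fuse the three rays, grip the bar and swing the lid open.

Run:
```python
from h import *
np.set_printoptions(precision=2,suppress=True)
st=state()
X,r=tri(ray("scene",(402,248)),ray("side",(404,213)),ray("wrist",(320,249),st)); print(X,r)
# y,x from wrist at z of the handle
W=onz("wrist",(320,249),157.7,st); print(W)
hx,hy=(X[0]+W[0])/2,W[1]
move_linear([hx,hy,180],v=150)
print(move_linear([hx,hy,140],v=80,guard=8))
command_gripper(20); s=state(); print(s["opening"],s["ee_pos"],s["ft_force"],s["clock"])
```

```text
[442.1  253.72 163.8 ] 3.0364311121962912
[444.3  255.97 157.7 ]
False
35.912827611321674 [443.1  254.18 139.77] [-0.14 -8.13  1.53] 3.8583
```

Run:
```python
from h import *
np.set_printoptions(precision=2,suppress=True)
hx,hz,r,off=654.7,118,215.3,0.0558
ori=state()["tcp_rot"]; ori=down(np.pi/2)
for th in np.arange(0.2,1.56,0.09):
    a=th+off; p=[hx-r*np.cos(a),253.5,hz+r*np.sin(a)-19]
    move_linear(p,ori,v=110); s=state(); f=s["ft_force"]
    fr=f[0]*-np.cos(a)+f[2]*np.sin(a); ft=f[0]*np.sin(a)+f[2]*np.cos(a)
    print(round(th,2),s["ee_pos"],f,"rad %.1f tan %.1f"%(fr,ft))
    if np.linalg.norm(f)>45: break
print(s["opening"],s["clock"])
```

```text
0.2 [446.88 254.18 153.86] [ 2.09  4.87 -0.59] rad -2.2 tan -0.0
0.29 [452.89 254.19 172.1 ] [ 4.83  5.07 -0.67] rad -4.8 tan 1.0
0.38 [460.4  254.26 189.77] [ 5.32  6.49 -3.45] rad -6.3 tan -0.9
0.47 [469.45 254.29 206.73] [ 5.46  6.53 -2.66] rad -6.1 tan 0.4
0.56 [479.83 254.36 222.65] [ 6.71  6.55 -3.44] rad -7.5 tan 1.1
0.65 [491.58 254.43 237.49] [ 6.18  7.24 -5.74] rad -8.4 tan -0.4
0.74 [504.56 254.51 251.21] [ 6.96  8.13 -5.93] rad -9.1 tan 0.8
0.83 [518.72 254.59 263.66] [ 6.58  7.65 -7.06] rad -9.6 tan 0.6
0.92 [533.96 254.66 274.83] [ 5.74  7.45 -7.76] rad -9.6 tan 0.4
1.01 [550.2  254.73 284.58] [ 5.03  7.71 -7.86] rad -9.3 tan 0.6
1.1 [567.31 254.88 292.92] [ 4.4   7.95 -7.84] rad -8.9 tan 0.9
1.19 [585.2  254.96 299.75] [ 3.74  8.16 -7.29] rad -8.1 tan 1.2
1.28 [603.69 255.06 305.05] [ 3.55  7.36 -6.4 ] rad -7.0 tan 2.0
1.37 [622.63 255.18 308.7 ] [ 2.06  7.95 -6.19] rad -6.4 tan 1.1
1.46 [641.87 255.31 310.7 ] [ 1.33  8.05 -4.46] rad -4.5 tan 1.1
1.55 [661.28 255.41 311.08] [ 1.13  7.95 -4.3 ] rad -4.3 tan 1.3
35.621725022824506 9.0083
```

Run:
```python
from h import *
np.set_printoptions(precision=2,suppress=True)
command_gripper(80); move_linear([659,255.5,372],down(np.pi/2),v=200); 
reach([545,255,260],down(np.pi/2)); st=state(); print(st["ee_pos"],st["clock"])
im=grab_frame("wrist"); cv2.imwrite("pics/w2.png",im[...,::-1]); cv2.imwrite("pics/side2.png",grab_frame("side")[...,::-1]); 
for X in([554,255,136],[554,255,102]): print(proj("wrist",X,st))
```

```text
[545.62 254.96 260.19] 10.925
[313.35 236.65]
[313.38 226.41]
```

View pics/w2.png

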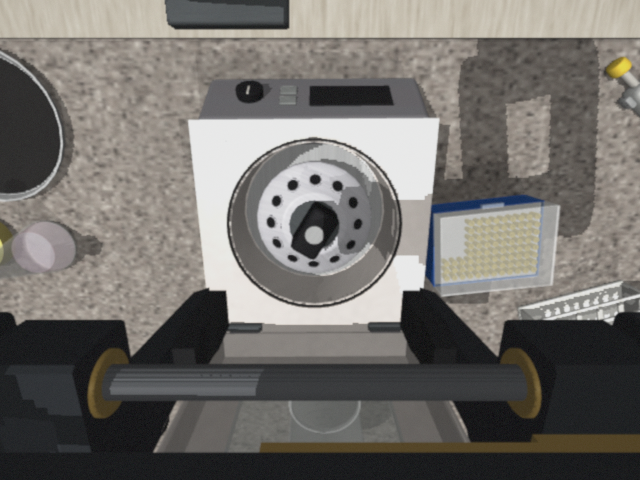

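The wrist view shows the lid open, with the bowl rim around (315,222) and the black grip block at about (315,230), its long axis tilted roughly 25–30° from vertical in the image. I'll measure the block by dark mask.

Run:
```python
from h import *
np.set_printoptions(precision=2,suppress=True)
st=state(); im=cv2.imread("pics/w2.png"); g=cv2.cvtColor(im,cv2.COLOR_BGR2GRAY)
x0,y0=280,190; c=g[y0:272,x0:350]; m=(c<55).astype(np.uint8)
cs,_=cv2.findContours(m,cv2.RETR_EXTERNAL,cv2.CHAIN_APPROX_NONE); k=max(cs,key=cv2.contourArea)+[x0,y0]
rc=cv2.minAreaRect(k); print(rc,cv2.contourArea(k)); bx=cv2.boxPoints(rc)
P=np.array([onz("wrist",p,136,st) for p in bx]); print(P); e=np.diff(np.r_[P,P[:1]],axis=0); print(np.linalg.norm(e,axis=1),np.arctan2(e[:,1],e[:,0]),P.mean(0))
b=(((im[...,2]>140))[205:262,290:340]).astype(np.uint8)
# bowl rim: dark thin ring round the bowl -> white deck hole, fit ellipse
w=(g>225).astype(np.uint8); w[:120]=0; w[325:]=0
w[:,:190]=0;w[:,440:]=0
cs,h=cv2.findContours(w,cv2.RETR_CCOMP,cv2.CHAIN_APPROX_NONE)
for q,hh in zip(cs,h[0]):
    if cv2.contourArea(q)>10000: print("cont",cv2.contourArea(q),hh,cv2.fitEllipse(q))
big=cv2.resize(im[180:280,260:370],None,fx=5,fy=5,interpolation=cv2.INTER_CUBIC)
cv2.drawContours(big,[((k-[260,180])*5+2).astype(int)],-1,(0,255,0),1); cv2.imwrite("pics/w2c.png",big)
```

```text
((316.26470947265625, 230.55880737304688), (35.67170715332031, 53.5075569152832), 30.963756561279297) 1609.5
[[562.98 232.37 136.  ]
 [522.68 256.3  136.  ]
 [538.43 282.28 136.  ]
 [580.08 259.04 136.  ]]
[46.87 30.38 47.69 31.68] [ 2.61  1.03 -0.51 -2.14] [551.04 257.5  136.  ]
cont 15168.0 [-1 36 38 -1] ((315.45794677734375, 214.375244140625), (214.38848876953125, 260.5693359375), 93.57998657226562)
```

View pics/w2c.png

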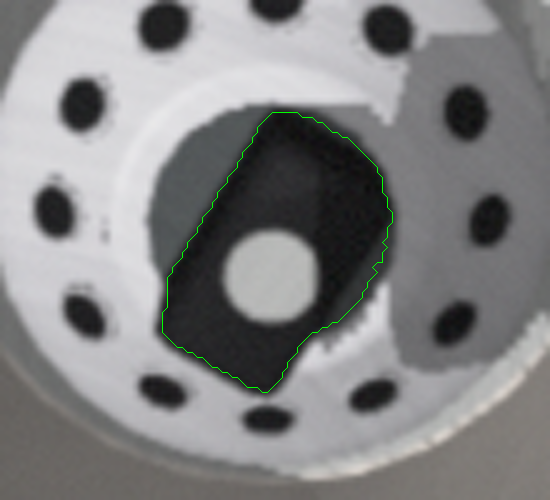

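The bolt at (314.2,235.4) puts the drive axis at about (553,255.5), which agrees with the lid geometry. The block's long axis is at about -0.53 rad, so the jaw yaw is about 1.04. I'll grip it and start twisting under a gentle pull.

Run:
```python
from h import *
np.set_printoptions(precision=2,suppress=True)
B=onz("wrist",(314.2,235.4),136.5); print(B)
x,y=B[:2]
command_gripper(66)
reach([x,y,165],down(1.04)); 
print(move_linear([x,y,107],down(1.04),v=90,guard=8)); wait(.15); s0=state(); print(s0["ee_pos"],s0["ft_force"],s0["ft_torque"])
command_gripper(10); s=state(); print(s["opening"],s["ee_pos"],s["ft_force"],s["ft_torque"],s["clock"])
np.save("f0.npy",s0["ft_force"])
# one test: small pull, then small twist
p=s["ee_pos"].copy(); p[2]+=1.5
move_linear(p,down(1.04),v=20); s=state(); print(s["ee_pos"],s["ft_force"],s["ft_torque"],s["clock"])
reach(p,down(1.14)); s=state(); print(s["ee_pos"],s["ft_force"],s["ft_torque"],s["opening"],s["clock"])
print(Rn.from_rotvec(s["tcp_rot"]).as_matrix()[:2,0])
```

```text
[554.75 255.85 136.5 ]
False
[555.35 256.04 107.86] [-0.38  0.21  0.71] [-0.04  0.01  0.06]
25.813690117141128 [553.81 254.39 106.59] [-3.07 -6.39  2.83] [-0.89  0.46 -0.08] 13.6333
[553.75 254.26 107.75] [ 1.76  0.27 -3.23] [-0.13 -0.2  -0.14] 13.8833
[553.4  254.58 107.8 ] [-1.03  1.12 -2.4 ] [ 0.24  0.03 -0.26] 25.461463972720917 14.1333
[0.42 0.91]
```

```bash
cat > tw.py <<'E'
from h import *
import sys
np.set_printoptions(precision=2,suppress=True)
f0=np.load("f0.npy"); s=state(); p=s["ee_pos"].copy()
R=Rn.from_rotvec(s["tcp_rot"]).as_matrix(); yaw=np.arctan2(R[1,0],R[0,0]); sg=1
lo,hi,N,T=0.95,1.75,int(sys.argv[1]),float(sys.argv[2])
F=-(s["ft_force"][2]-f0[2])
for i in range(N):
    p[2]+=np.clip((T-F)/4,-2,2.5)
    if yaw+sg*0.2>hi or yaw+sg*0.2<lo: sg=-sg
    yaw+=sg*0.2
    reach(p,down(yaw)); s=state(); F=-(s["ft_force"][2]-f0[2])
    R=Rn.from_rotvec(s["tcp_rot"]).as_matrix()
    print("yaw %.2f act %.2f zc %.1f z %.1f F %.1f lat"%(yaw,np.arctan2(R[1,0],R[0,0]),p[2],s["ee_pos"][2],F),s["ft_force"][:2],"Tz %.2f op %.1f t %.1f"%(s["ft_torque"][2],s["opening"],s["clock"]))
    if F>26: print("high"); break
    if s["ee_pos"][2]>138: break
E
python3 tw.py 6 14
```

```text
yaw 1.34 act 1.33 zc 110.3 z 110.2 F 3.9 lat [2.18 0.42] Tz -0.02 op 25.5 t 14.4
yaw 1.54 act 1.53 zc 112.8 z 112.7 F 4.7 lat [1.56 0.31] Tz 0.05 op 25.4 t 14.8
yaw 1.74 act 1.73 zc 115.1 z 115.1 F 4.6 lat [1.21 1.38] Tz 0.06 op 25.6 t 15.1
yaw 1.54 act 1.54 zc 117.5 z 117.5 F 5.7 lat [1.64 0.01] Tz -0.07 op 25.4 t 15.4
yaw 1.34 act 1.34 zc 119.5 z 119.5 F 4.4 lat [0.93 0.16] Tz -0.07 op 25.6 t 15.7
yaw 1.14 act 1.14 zc 121.9 z 121.9 F 4.9 lat [-0.06  0.8 ] Tz -0.04 op 26.1 t 16.0
```

Run:
```python
from h import *
st=state()
w=grab_frame("wrist")[...,::-1]; s=grab_frame("side")[...,::-1]
a=cv2.resize(w,(400,300)); 
c=proj("side",[554,255,120]); print(c)
x,y=int(c[0]),int(c[1]); b=cv2.resize(s[max(y-75,0):y+75,x-100:x+100],None,fx=2,fy=2)
b=cv2.resize(b,(400,300)); cv2.imwrite("pics/mid.png",np.hstack([a,b]))
```

```text
[372.88668334 262.52008523]
```

View pics/mid.png

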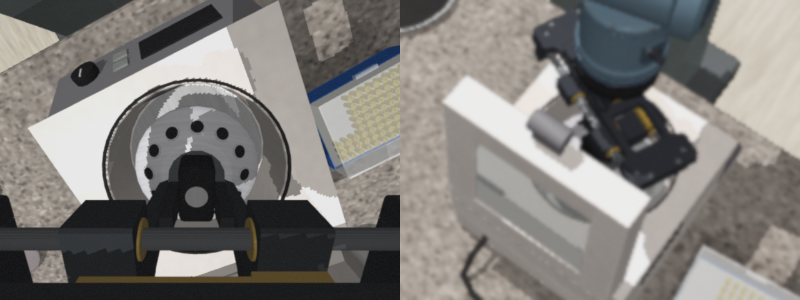

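The wrist half shows the bolt at full-resolution (314,314) between the fingertips. I'll compare that with the prediction for "rotor rose with the tool" and for "fingers slid".

Run:
```python
from h import *
st=state(); R=Rn.from_rotvec(st["tcp_rot"]).as_matrix()
for d in(-29,-22,-14): print(d,proj("wrist",st["ee_pos"]+R@np.array([0,0,d]),st))
```

```text
-29 [313.54790814 318.73648604]
-22 [313.54934614 310.9713023 ]
-14 [313.55085046 302.84804752]
```

The bolt sits at d≈-25, so the rotor is climbing with the tool (within a few mm) and the fingers haven't slid off. I'll continue.

```bash
python3 tw.py 9 14
python3 - <<'E'
from h import *
st=state(); R=Rn.from_rotvec(st["tcp_rot"]).as_matrix()
w=grab_frame("wrist")[...,::-1]; cv2.imwrite("pics/w3.png",w)
g=cv2.cvtColor(w,cv2.COLOR_BGR2GRAY)[285:345,290:340]; m=(g>110).astype(np.uint8)
n,l,s,c=cv2.connectedComponentsWithStats(m)
for i in range(1,n):
    if s[i][4]>40: print(s[i],c[i]+[290,285])
for d in(-29,-25,-22,-14): print(d,proj("wrist",st["ee_pos"]+R@np.array([0,0,d]),st))
E
```

```text
yaw 1.34 act 1.34 zc 124.2 z 124.3 F 4.9 lat [0.72 1.1 ] Tz 0.01 op 25.9 t 16.4
yaw 1.54 act 1.54 zc 126.5 z 127.4 F -5.0 lat [-0.56 -0.23] Tz -0.01 op 25.2 t 16.7
yaw 1.74 act 1.74 zc 129.0 z 129.8 F -1.6 lat [1.01 0.06] Tz -0.02 op 25.5 t 17.0
yaw 1.54 act 1.54 zc 131.5 z 131.1 F 3.3 lat [0.45 0.42] Tz 0.04 op 25.7 t 17.3
yaw 1.34 act 1.35 zc 134.0 z 133.2 F 5.5 lat [ 0.14 -0.17] Tz -0.02 op 25.7 t 17.6
yaw 1.14 act 1.15 zc 136.1 z 135.7 F 4.9 lat [0.09 0.3 ] Tz -0.03 op 25.6 t 17.9
yaw 1.34 act 1.34 zc 138.4 z 138.2 F 4.9 lat [-0.02  0.18] Tz -0.03 op 25.5 t 18.2
[  7  19  35  25 500] [310.902 318.234]
-29 [313.27293772 318.6198912 ]
-25 [313.28061946 314.10353769]
-22 [313.28614244 310.85639676]
-14 [313.29995617 302.73483964]
```

The pull force is now a steady 4.9 N, which is just the rotor's weight, so the rotor is free. I'll fit the tray ellipse in the two fixed views, then lift clear and carry it.

Run:
```python
from h import *
np.set_printoptions(precision=1,suppress=True)
for n,(u,v) in(("scene",(341,211)),("side",(270,176))):
    g=cv2.cvtColor(cv2.imread(f"pics/{n}0.png"),cv2.COLOR_BGR2GRAY); m=(g<60).astype(np.uint8)
    k,l,s,c=cv2.connectedComponentsWithStats(m); q=(l==l[v,u]).astype(np.uint8)
    cs,_=cv2.findContours(q,0,1); K=max(cs,key=cv2.contourArea); K=cv2.convexHull(K)
    W=np.array([onz(n,p[0],5) for p in K]); (cx,cy),r=cv2.minEnclosingCircle(W[:,:2].astype(np.float32)); print(n,s[l[v,u]],(cx,cy),r,W.min(0),W.max(0))
s=state(); p=s["ee_pos"]
move_linear([553.8,254.8,235],down(1.34),v=150); s=state(); print(s["ee_pos"],s["ft_force"],s["opening"],s["clock"])
```

```text
scene [ 316  197   52   34 1254] (465.2623596191406, -103.19182586669922) 83.43132019042969 [ 387.7 -185.9    5. ] [539.4 -22.9   5. ]
side [ 241  152   58   49 2223] (462.56353759765625, -114.31021118164062) 74.0527572631836 [ 389.7 -188.     5. ] [536.5 -41.    5. ]
[553.1 254.6 233.9] [ 0.7 -0.  -4.3] 25.483591143165476 19.0917
```

Run:
```python
from h import *
np.set_printoptions(precision=1,suppress=True)
reach([440,60,250],down(1.57)); wait(.1); st=state(); print(st["ee_pos"],st["ft_force"],st["clock"])
im=grab_frame("wrist")[...,::-1]; 
for X in([463,-112,5],[463,-112-80,5],[463,-32,5]):
    print(proj("wrist",X,st))
g=cv2.cvtColor(im,cv2.COLOR_BGR2GRAY); u,v=proj("wrist",[455,-115,5],st).astype(int); m=(g<70).astype(np.uint8)
k,l,s,c=cv2.connectedComponentsWithStats(m)
if l[v,u]:
    q=(l==l[v,u]).astype(np.uint8); cs,_=cv2.findContours(q,0,1); K=max(cs,key=cv2.contourArea)
    W=np.array([onz("wrist",p[0],5,st) for p in K]); print(s[l[v,u]],W.min(0),W.max(0),(W.min(0)+W.max(0))/2,cv2.minEnclosingCircle(W[:,:2].astype(np.float32)))
cv2.circle(im:=im.copy(),(int(u),int(v)),3,(0,0,255),-1); cv2.imwrite("pics/w4.png",im)
```

```text
[440.6  60.7 249.9] [-0.1  1.  -4.7] 20.0917
[169.2 219.2]
[102.4 219.2]
[236.  219.2]
[  106   155   125   122 11582] [ 388.2 -186.9    5. ] [536.6 -38.3   5. ] [ 462.4 -112.6    5. ] ((461.8822021484375, -112.04119110107422), 75.07842254638672)
```

View pics/w4.png

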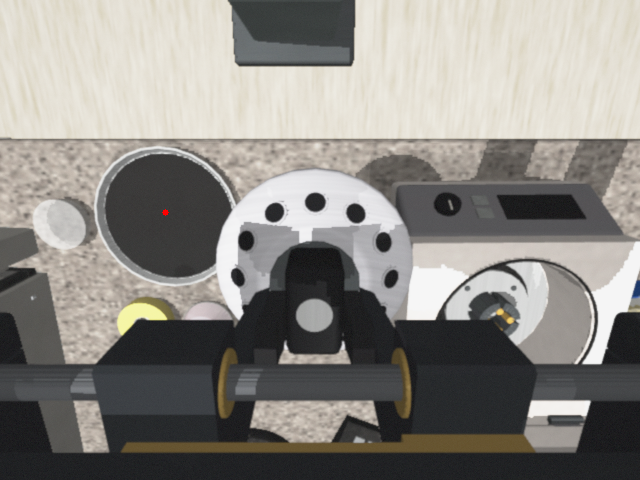

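The wrist view shows the rotor held upright and the tray fitted at (462,-112), agreeing with the other views. The petri dish, tape and flask are clear of it. There is a cabinet at far left, so I'll check its clearance before placing.

Run:
```python
from h import *
np.set_printoptions(precision=1,suppress=True)
print(onz("side",(45,295),0),onz("side",(210,158),0),onz("scene",(145,213),0),onz("scene",(310,183),0))
st=state(); print("flask wrist",onz("wrist",(207,312),113,st),"side",onz("side",(242,217),113),onz("scene",(299,226),113))
```

```text
[1010.7 -305.7    0. ] [ 511.1 -272.9    0. ] [1033.7 -316.9    0. ] [ 506.  -292.2    0. ]
flask wrist [528.3 -41.4 113. ] side [633.1 -33.6 113. ] [630.5  38.9 113. ]
```

Run:
```python
from h import *
np.set_printoptions(precision=2,suppress=True)
x,y=462.2,-112.3; o=down(1.57)
reach([x,y,200],o); move_linear([x,y,68],o,v=120); wait(.2); s=state(); print(s["ee_pos"],s["ft_force"],s["clock"])
print(move_linear([x,y,44],o,v=20,guard=3)); s=state(); print(s["ee_pos"],s["ft_force"],s["ft_torque"],s["opening"],s["clock"])
```

```text
[ 462.68 -112.54   68.65] [ 0.26 -0.13 -4.02] 22.3417
True
[ 462.19 -112.21   51.89] [-0.96  0.58  4.75] [-0.04  0.03  0.04] 25.172251603363698 23.1417
```

The tray contact came at TCP z 51.9, which is the nominal seated height. I'll release and back off.

Run:
```python
from h import *
np.set_printoptions(precision=2,suppress=True)
o=down(1.57)
command_gripper(60); wait(.3); s=state(); print(s["ft_force"],s["opening"])
move_linear([462.2,-112.3,150],o,v=120); wait(.1); st=state(); print(st["ee_pos"],st["clock"])
im=grab_frame("wrist")[...,::-1]; print(proj("wrist",[462.2,-112.3,81],st))
sc=grab_frame("side")[...,::-1]; cv2.imwrite("pics/w5.png",np.hstack([cv2.resize(im,(400,300)),cv2.resize(sc,(400,300))]))
```

```text
[-0.27 -0.66  0.7 ] 59.806599450752785
[ 461.53 -111.96  148.99] 25.175
[312.66 249.31]
```

View pics/w5.png

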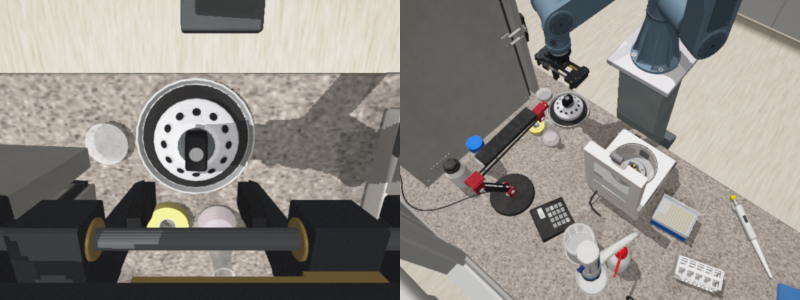

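The rotor stands upright and centred in the tray: the bolt is at about (314,248) against a predicted (313,249). The bystanders look unmoved. Next I'll shut the lid.

Run:
```python
from h import *
np.set_printoptions(precision=2,suppress=True)
o=down(1.57); move_linear([462,-112,260],o,v=250); command_gripper(84)
reach([470,120,375],o); reach([660.5,255.7,378],o)
print(move_linear([660.5,255.7,311],o,v=90,guard=8)); command_gripper(20); s=state(); print(s["opening"],s["ee_pos"],s["ft_force"],s["clock"])
if 33<s["opening"]<38:
    hx,hz,r,off=654.7,118,215,0.0558
    for th in np.r_[np.arange(1.46,0.05,-0.09),0.04,0.0]:
        a=th+off; move_linear([hx-r*np.cos(a),255.4-1.2*(1.55-th)/1.4,hz+r*np.sin(a)-19],o,v=110); s=state(); f=s["ft_force"]
        print(round(th,2),s["ee_pos"],f)
        if np.linalg.norm(f)>35: print("stop");break
print(s["opening"],s["clock"])
```

```text
False
35.31524097668628 [660.51 255.47 310.95] [-0.66 -0.68  0.86] 30.0333
1.46 [641.56 255.37 311.07] [ -0.47   0.31 -13.42]
1.37 [622.89 255.23 309.57] [  1.56   1.16 -18.92]
1.28 [604.48 255.13 306.66] [  3.04   1.98 -22.22]
1.19 [586.58 255.03 302.3 ] [  4.75   2.06 -20.47]
1.1 [569.21 254.92 296.46] [  5.76   2.25 -18.01]
1.01 [552.41 254.87 289.17] [  4.38   0.86 -14.2 ]
0.92 [535.65 254.78 280.  ] [ 1.32 -0.81 -3.13]
0.83 [518.76 254.7  268.28] [-5.55 -3.96  5.73]
0.74 [503.69 254.61 255.34] [-9.39 -3.16  7.13]
0.65 [489.92 254.51 240.81] [-10.03  -3.72   7.55]
0.56 [477.6  254.43 224.91] [-11.41  -3.36   5.43]
0.47 [466.99 254.35 208.1 ] [-11.32  -3.27   4.33]
0.38 [458.04 254.28 190.46] [-9.13 -2.05  2.98]
0.29 [450.8  254.22 172.3 ] [-9.13 -2.48  1.01]
0.2 [445.22 254.21 153.64] [-7.67 -1.97 -0.17]
0.11 [441.32 254.17 134.65] [-8.39 -1.13  0.25]
0.04 [439.48 254.15 119.69] [-7.74 -1.59 -1.26]
0.0 [438.9  254.15 111.23] [-8.09 -0.45 -1.  ]
35.851321216806554 35.75
```

Run:
```python
from h import *
np.set_printoptions(precision=2,suppress=True)
o=down(1.57); s=state(); p=s["ee_pos"]
print(move_linear([439.5,254.2,103],o,v=20,guard=15)); s=state(); print(s["ee_pos"],s["ft_force"])
command_gripper(80); wait(.1); s=state(); print(s["ee_pos"],s["ft_force"],s["opening"])
move_linear([439.5,254.2,160],o,v=100); move_linear([400,255,250],o,v=200); wait(.2); s=state(); print(s["ee_pos"],s["ft_force"],s["clock"])
w=grab_frame("scene")[...,::-1]; d=grab_frame("side")[...,::-1]
a=cv2.resize(w[180:360,270:430],None,fx=2.5,fy=2.5);b=cv2.resize(d[140:320,220:380+80],None,fx=2,fy=2)
h=450; b=cv2.copyMakeBorder(b[:h],0,max(0,h-b.shape[0]),0,0,0); cv2.imwrite("pics/end.png",np.hstack([a[:h],b])[:, :800])
```

```text
True
[438.61 254.12 106.08] [-2.63  0.2   6.66]
[435.68 253.3  102.9 ] [ 0.16 -1.    0.16] 80.10733957386469
[399.55 254.62 248.33] [-0.79 -0.08 -0.15] 38.5667
```

View pics/end.png

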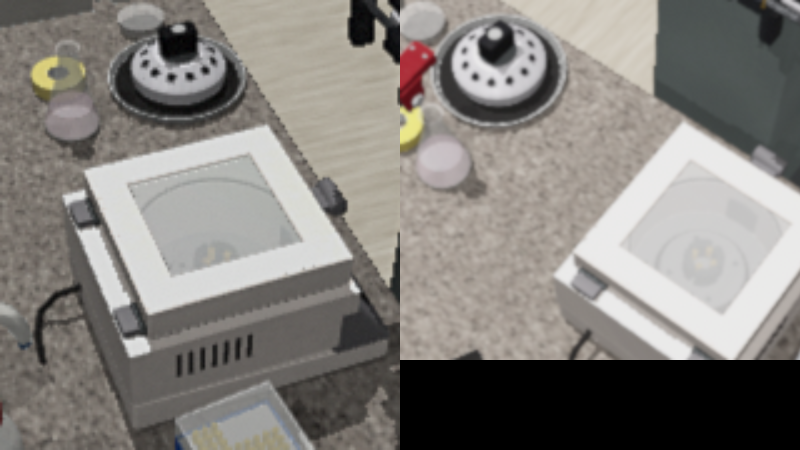

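Run:
```python
from h import *
np.set_printoptions(precision=1,suppress=True)
for k,a,b in(("FL",(377.2,230.8),(363,202.5)),("RL",(304,248.8),(308.5,269)),("RH",(330,304.8),(386.5,319)),("handle",(402,258),(404,220))): print(k,*tri(ray("scene",a),ray("side",b)))
# press test: shut fingers on the lid's front frame
command_gripper(0); o=down(1.57)
reach([480,254,185],o); move_linear([480,254,165],o,v=80); s=state()
print(move_linear([480,254,140],o,v=15,guard=12)); s=state(); print(s["ee_pos"],s["ft_force"])
move_linear([480,254,170],o,v=80); reach([420,254,280],o); wait(.3); s=state(); print(s["ee_pos"],s["ft_force"],s["clock"])
```

```text
FL [464.7 164.5 149.4] 0.21401115627442585
RL [654.3 168.7 151.6] 1.8722323756760595
RH [648.5 348.8 149.6] 0.6443236003573394
handle [436.8 252.1 128. ] 0.8543566195528498
False
[480.1 254.  140.1] [ 0.  -0.5  0.2]
[419.8 253.7 278.4] [ 0.2  0.8 -0.1] 43.9667
```

The press test found no contact at z 140, where the lid top should be about 152. That disagrees with the images, so I'll take another look.

Run:
```python
from h import *
o=down(1.57); st=state(); print(st["opening"])
w=grab_frame("scene")[...,::-1]; d=grab_frame("wrist")[...,::-1].copy()
for X in([464.7,160,152],[464.7,350,152],[480,254,152],[480,254,140]): 
    p=proj("wrist",X,st); print(X,p,proj("scene",X)); cv2.circle(d,tuple(int(v) for v in p),3,(0,0,255),-1)
a=cv2.resize(w[210:350,280:430],None,fx=2.6,fy=2.6);b=cv2.resize(d,(400,300))
h=364; b=cv2.copyMakeBorder(b,0,h-300,0,0,0); cv2.imwrite("pics/end2.png",np.hstack([a[:h],b]))
```

```text
0.5698624486936721
[464.7, 160, 152] [209.13873008 275.55732954] [376.62175381 228.82805347]
[464.7, 350, 152] [420.83458492 275.39469077] [410.65138905 282.38664256]
[480, 254, 152] [313.88621734 291.04204547] [386.32628935 255.26007795]
[480, 254, 140] [313.88886637 285.56038043] [386.02488112 258.99647526]
```

View pics/end2.png

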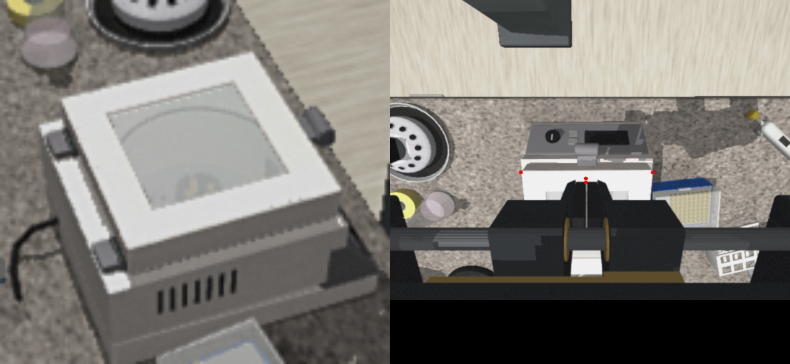

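By vision the lid is shut: the scene corner at (410.8,282.3) matches the predicted shut position of (410.7,282.4), and the handle is at z≈128. I'll settle it by pressing on the handle bar itself, whose top should be at z 140 when shut.

Run:
```python
from h import *
np.set_printoptions(precision=1,suppress=True)
o=down(0.0); x,y=439,254
reach([x,y,190],o); move_linear([x,y,150],o,v=80); wait(.1); print(state()["ft_force"])
print(move_linear([x,y,131],o,v=12,guard=10)); s=state(); print(s["ee_pos"],s["ft_force"],s["clock"])
move_linear([x,y,190],o,v=100); reach([400,200,280],o); wait(.5); s=state(); print(s["ee_pos"],s["ft_force"],s["clock"])
```

```text
[ 0.6 -0.   0.1]
False
[439.1 254.  131.1] [-0.8  0.   0.3] 47.9417
[399.9 200.1 279.6] [-0.6 -0.3  0.2] 49.7083
```

Run:
```python
from h import *
np.set_printoptions(precision=1,suppress=True)
o=down(1.57); x,y=438,254
reach([x,y,160],o); move_linear([x,y,133],o,v=80); wait(.1)
a=grab_frame("scene")[...,::-1]; b=grab_frame("side")[...,::-1]
print(move_linear([x,y,108],o,v=20,guard=10)); s=state(); print(s["ee_pos"],s["ft_force"],s["clock"],s["opening"])
print(proj("scene",[438,254,133]),proj("side",[438,254,133]))
A=cv2.resize(a[200:320,340:460],None,fx=3.3,fy=3.3,interpolation=cv2.INTER_CUBIC);B=cv2.resize(b[150:270,345:465],None,fx=3.3,fy=3.3,interpolation=cv2.INTER_CUBIC)
cv2.imwrite("pics/end3.png",np.hstack([A,B]))
```

```text
True
[438.  254.  119.4] [-2.2 -1.3  7.3] 52.4833 0.6609230807987269
[402.3 256.9] [404.5 220. ]
```

View pics/end3.png

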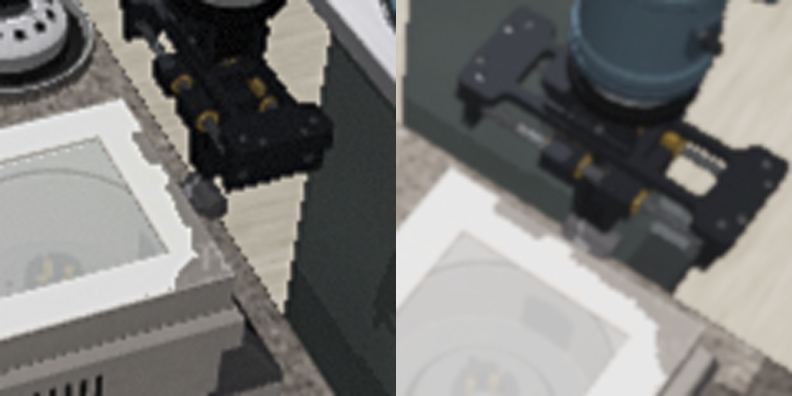

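Contact with the bar resisted more than 10 N. Hinge friction alone gives only about 2.3 N at the handle, so the lid is on its stop. The earlier misses fit the shut fingertips ending about 20 mm behind the nominal TCP. I'll retreat and hand in.

Run:
```python
from h import *
np.set_printoptions(precision=1,suppress=True)
o=down(1.57); move_linear([438,254,180],o,v=100); reach([400,250,280],o); wait(.4); s=state()
a=grab_frame("scene"); b=cv2.imread("pics/scene0.png")[...,::-1]
d=cv2.absdiff(a,b).max(2)
for n,(u,v) in dict(flask=(299,228),tape=(292,211),petri=(326,188),tip=(372,372)).items(): print(n,d[v-8:v+8,u-8:u+8].mean())
print(s["ee_pos"],s["ft_force"],s["clock"]); sign_off()
```

```text
flask 9.59375
tape 10.14453125
petri 9.875
tip 10.29296875
[399.8 249.8 279.1] [-0.6 -0.1  1.3] 54.1583
the job is handed in; nothing more can be done
```

I finished all the steps and handed the job in at 54.2 s, within the 72 s limit; `sign_off()` gave no verdict.

- **Lid opening:** I gripped the handle bar and swung the lid to about 1.55 rad.
- **Rotor removal:** I twisted the rotor to and fro under a gentle pull. The pull read at the end of each twist never exceeded about 6 N. It came free and hung at a steady 4.9 N, its own weight.
- **Placing:** I set it down in the tray under force guard. It touched at TCP z 51.9, the expected seated height, and after letting go the cameras showed it upright and within a few mm of centre.
- **Shutting the lid:** I swung the lid down by its handle and pressed it onto its stop.

**Checks on the shut lid:**
- **By camera:** the handle measured z≈128 against 130 when shut. The lid's top corners measured 149–152 against 152.
- **By touch:** two press tests, on the lid frame at z 140 and on the handle bar at z 131, met nothing, which disagreed with the images. A third on the bar met over 10 N at z 119.4, far more than the hinge's 2.3 N of friction at the handle, so I took the lid to be on its stop. The likeliest reason for the misses is that the shut fingertips end about 20 mm short of the stated TCP, but I did not confirm this.

**Other checks:** the last picture showed no sign of movement where the tip box, tape, flask and petri dish stand. The force on the tool was near zero, with the arm clear of everything. I did not measure how far down the drive sits.

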